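# Clip the free edge of a gel cassette in its casting stand

### The arm

A 6-joint arm with a two-finger parallel gripper is mounted at the origin on a cart in front of the work surface, level with it; the furniture and walls round the work are solid. World frame = base frame: x ahead of the robot, y to its left, z up, the work surface at z = 0. Lengths are in m, angles in rad, forces in N, time in s.
With the tool pointing down it reaches from about 0.25 to 0.775 m from the base axis. Payload 4 kg.
Tool frame: the origin (TCP) lies midway between the tips of the shut fingers; the grasp point (between the pads) lies 19 mm behind it; z points along the fingers, y is the line along which they close (so a half turn about z gives the same grasp; the last joint's range is limited). The gripper opens to 94 mm and grips with 3 to 60 N. Pads are 16 mm wide; open, the fingers measure 119 mm over their backs; the gripper's body (75 mm by 177 mm) begins 78 mm behind the grasp point.
Start: joints at [-0.103, 0.087, 1.371, -0, 1.684, -0.103], TCP at [0.55, -0, 0.168] pointing down, gripper open.
Joint ranges: [-3.1, 3.1], [-0.76, 2.03], [0.27, 2.55], [-1.08, 4.22], [0.17, 2.65], [-2.57, 2.57]. Speed limits (rad/s): [2.79, 2.79, 3.14, 3.14, 3.14, 3.14].

### API

Orientations are given as [roll, pitch, yaw] about the fixed x, y, z axes, in that order (R = Rz(yaw) Ry(pitch) Rx(roll)).
In Python, from bench import robot gives the robot as it stands. The module is installed in compiled form; this text tells all that it offers.
- The arm moves only by the tool arm_command, never from a script. Its argument "targets" is a list of rows, each a list of 4 numbers: the shift along the world's x, y, z as a fraction of full scale, then the turn about the world's z as a fraction of full scale. A call has 1 to 8 rows; each row is the pose to reach, as a shift and turn from the pose commanded when the call began; what a row does not reach only later rows make up. Full scale, the value 1, is 0.5 m for a shift and 120 degrees for a turn. A row lasts 1/12 s, in which the tool goes at most 41.7 mm and 7.16 degrees, less where a joint would pass 70% of its speed; a pose out of reach is approached as far as the arm can. A call with a number of a shift or a turn outside -1 to 1 is refused whole. A call with a gripper value outside its range is refused whole. "claw" is the closure, from 0 (fully open) to 1 (shut), set as the call begins (left out, the last holds). The fingers move at their own pace and stop on an object; the grip force is fixed at half the most. Time passes only in rows, so rows that repeat a pose let the fingers close. It gives the time, the measured TCP pose, the force, the opening and the grip force at its end, in the units of the state.
- robot.get_obs(): the state, without advancing time (a new reading comes with each control period).
- robot.snapshot(name): name is "scene" or "side" or "wrist"; returns the picture (384x512x3 uint8, red, green, blue); there is no depth.
- robot.camera_info(name): a dict with "vfov" (degrees; the focal length in pixels is half the picture's height over the tangent of half this angle, whatever the lens; pixels are square), "cx", "cy" (the principal point, pixels), "k1" (the pictures are not rectified: a ray, as slopes to the right and down, at radius r is drawn at 1 + k1 r^2 times it, then the intrinsics apply), "extrinsics" (4x4, takes a point from camera to world coordinates); the wrist camera has in their place "T_tool_cam" (4x4, takes a point from camera to tool coordinates, whose origin is the TCP and whose axes are the flange's). Camera axes: x right, y up, looking along -z (the intrinsics and any distortion apply to the point x, -y, -z); pixel columns grow to the right and rows downward; lengths in m; the calibration is good to about 2 mm. A picture is of the moment at which its call begins: read the wrist's pose just before it. camera_info takes no time and is no camera call.
- robot.close_job(): hands the job in; it is judged then, once.
The state is a dict: "time": time; "joint_positions": joint angles; "qvel": joint speeds; "joint_torque": joint torques, N m; "tool_pos": TCP position; "ee_rot": TCP orientation; "wrist_force": force on the tool from outside, world axes, zero at the start; "wrist_torque": the same for the moment, N m; "width": finger opening in m; "finger_force": force on a finger pad.
Only numpy, scipy, OpenCV 4.12 (cv2) and the standard library are available. Lean on these libraries where they do the work, as an engineer would, in place of code of your own. Each camera call takes 0.05 s, during which the arm holds its last target. There are 200 camera calls.

### The job

Two glass plates for casting a gel lean in the white stand, with one orange spring clip already on the edge away from the robot. Take the loose orange clip from the worktop, squeeze its handles to open the jaws, push it about halfway up the free edge that faces the robot, square to the glass, until that edge is fully home against the black barrel of the clip, and keep it pressed home as you let it close, so that it clamps both plates over the blue spacer. The front plate is loose: leave it seated against its spacers in the trough, and do not disturb the dishes, slides, tweezers and wipe box standing about.

Things in the scene. Friction and masses are not known exactly. Their poses are not given: they have to be found in the camera images.
- casting_stand: fixed white plastic gel-casting stand, base 150 mm deep (x) x 124 mm wide (y), top of base at 14 mm; origin under the middle of the base, x to its back, y to its left, z up. The glass plates lean back in it (tops towards +x) 28 degrees (0.489 rad) from vertical; a clip like the loose one is fixed on their left (far) edge.
- rear_plate: rear glass plate with two blue spacers, fixed in the stand. Origin: middle of the sandwich's lower edge, mid-thickness, 26 mm up. z runs up along the glass (leaning back 28 degrees), y to the left, x normal to the glass, backwards. Sandwich: y -70 to 70, z 0 to 120, x -5 to 5 mm (front plate 4, spacer 2, rear plate 4 mm). Spacers: 22 mm wide along the left and right edges.
- free_edge (a point): the middle of the free edge of the glass sandwich (the one that faces the robot), at x 0, y -70, z 60 mm of rear_plate
- front_plate: loose clear glass plate 140 x 120 x 4 mm, leaning on the spacers, its lower edge in the trough (front lip 8 mm high). Origin: middle of its lower edge; axes as rear_plate; seated, its origin lies at x -3 mm, y 0, z 0 of rear_plate.
- clip: loose orange spring clip lying on its side, like a big clothes peg, 100 mm long, 30 mm high, 60 g, black barrel at the pivot. The body is the lever on its +y side, with the barrel. Origin on the pivot axis at the underside; z along the pivot axis (up as it lies), x to the jaws. The clip's middle line is x turned about z by minus half of joint clip_lever.
- clip_pivot (a point): on the loose clip's pivot axis, halfway up its 30 mm. Along the middle line from here: barrel (depth stop) radius 13 mm; black jaw pads 16 to 32 mm ahead, tips at 36 mm; flat handles 10 to 64 mm behind, to be squeezed about 45 mm behind, where they are 50 mm wide over all at rest (60 mm at their ends), 28 mm and parallel when fully squeezed.
- clip_lever (a joint): opening of the loose clip (rad): 0 at rest, jaws shut to a 4 mm gap; about 0.25 when closed on the 10 mm sandwich; 0.65 fully squeezed, handles at their stop, when the jaws stand open 22 mm at the tips and 16 mm beside the barrel. A spring closes it; about 12 N on the handles holds it fully open. As the handles spread between gripping fingers they draw the clip back some 4 mm.
- wipe_box: teal cardboard wipe dispenser, 62 x 115 x 82 mm, a bystander; origin under its middle
- clear_dish: pale blue petri dish, 90 mm across, 17 mm high, a bystander; origin under its middle
- pink_dish: pink petri dish, 90 mm across, 17 mm high, a bystander; origin under its middle
- slides: banded stack of glass slides, 27 x 76 x 12 mm, a bystander; origin under its middle
- tweezers: steel tweezers lying flat, 127 mm long, a bystander; origin under its middle

How it is judged:
On the way:
1. the loose clip is squeezed open (lever past 0.4) and lifted clear of the worktop (value of joint clip_lever above 0.4 rad and height (world z) of clip_pivot above 0.06 m and contact force between the fingers and clip above 2 N), for 0.2 s.
At the end, for the whole second after the job is handed in: Clip at rest, closed on the free edge (lever 0.15 to 0.36, over 3 N on each plate), pivot 8 to 17 mm outside the edge, 40 to 80 mm up it, within 5 mm of mid-thickness, axis within 0.2 rad of the edge; front plate seated within 3 mm across, 6 mm sideways, 4 mm up or down, 0.05 rad (x of clip_pivot in the frame of rear_plate between -0.005 and 0.005 m and y of clip_pivot in the frame of rear_plate between -0.087 and -0.078 m and z of clip_pivot in the frame of rear_plate between 0.04 and 0.08 m and angle between the z axis of clip and the z axis of rear_plate, either way round below 0.2 rad and contact force between clip and front_plate above 3 N and contact force between clip and rear_plate above 3 N and value of joint clip_lever between 0.15 and 0.36 rad and x of front_plate in the frame of rear_plate between -0.006 and 0 m and y of front_plate in the frame of rear_plate between -0.006 and 0.006 m and z of front_plate in the frame of rear_plate between -0.004 and 0.004 m and angle between the z axis of front_plate and the z axis of rear_plate, either way round below 0.05 rad and angle between the y axis of front_plate and the y axis of rear_plate, either way round below 0.05 rad and linear speed of clip below 0.02 m/s); the robot touches nothing.
It fails at once if the front plate is knocked out of its place (tipped or shifted by more than 15 mm) (distance of front_plate from where it was at the start of the episode above 0.015 m).
It fails at once if a dish, the slides, the tweezers or the wipe box is moved more than 30 mm (distance of any of wipe_box, clear_dish, pink_dish, slides, tweezers from where it was at the start of the episode above 0.03 m).
It also fails if it takes over 42 s, if anything falls off the work surface, if the arm or the gripper's body presses on something with over 40 N, if the wrist force passes 120 N, or if a joint passes its speed limit or range.

## Working session

There is one attempt and no reset: what is moved stays moved. The work goes in short steps, Python scripts to look and compute and a tool call to move; the robot and the scene stay as the last step left them, time stands still between calls to the robot, and variables do not carry over. Pictures are saved under pics/ and viewed, at most 10 in all, crops included, and the job is handed in when it is done.

Besides the shell and the picture viewer there is one more tool, called after "Request:" by a JSON object that holds its "method" and its "body". arm_command: Moves the arm, as the interface text tells. Shift numbers are shares of 0.5 m and turn numbers shares of 120 degrees, none past 1 either way. Its arguments: {"type":"object","properties":{"targets":{"type":"array"},"claw":{"type":"number"}},"required":["targets"]}

```bash
mkdir -p pics
python3 - <<'E'
from bench import robot
import cv2,numpy as np
o=robot.get_obs();print(o['tool_pos'],o['ee_rot'],o['width'],o['time'])
for n in ['scene','side','wrist']:
    c=robot.camera_info(n);print(n,{k:(np.round(v,4).tolist() if not np.isscalar(v) else v) for k,v in c.items()})
    cv2.imwrite(f'pics/{n}0.png',robot.snapshot(n)[:,:,::-1])
a=[cv2.imread(f'pics/{n}0.png') for n in ['scene','side']]
cv2.imwrite('pics/both.png',cv2.resize(np.vstack(a),None,fx=.78,fy=.78))
E
```

```text
[5.49382478e-01 4.35607018e-05 1.66428719e-01] [-3.13943352e+00 -2.44194260e-04  1.57076658e+00] 0.09396895504018969 0.0
scene {'vfov': 44.15574524725879, 'cx': 250.33373515896136, 'cy': 190.99896056323215, 'k1': -0.17307906103530646, 'extrinsics': [[-0.695, 0.3526, -0.6266, -0.3376], [-0.7187, -0.3146, 0.6201, 0.9175], [0.0215, 0.8813, 0.472, 0.7359], [0.0, 0.0, 0.0, 1.0]]}
side {'vfov': 47.82959480998943, 'cx': 258.5972481211522, 'cy': 185.50415677727278, 'k1': -0.09043548191207726, 'extrinsics': [[0.8633, 0.3087, -0.3993, 0.0218], [-0.5043, 0.4953, -0.7074, -0.9182], [-0.0206, 0.812, 0.5833, 0.8401], [0.0, 0.0, 0.0, 1.0]]}
wrist {'vfov': 58.50647059128269, 'cx': 254.57844576826596, 'cy': 193.14009413986108, 'k1': -0.03149031047670079, 'T_tool_cam': [[-0.0002, 0.9718, 0.2358, 0.0687], [1.0, 0.0004, -0.0005, -0.0009], [-0.0006, 0.2358, -0.9718, -0.2168], [0.0, 0.0, 0.0, 1.0]]}
```

View pics/scene0.png

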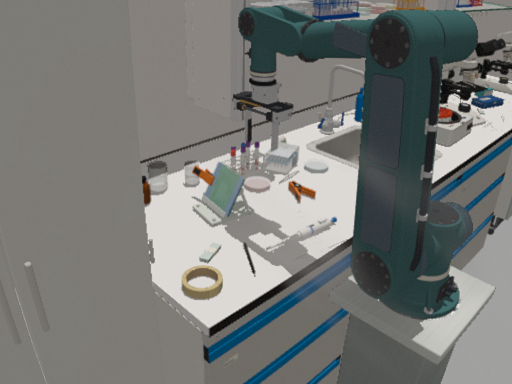

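View pics/side0.png

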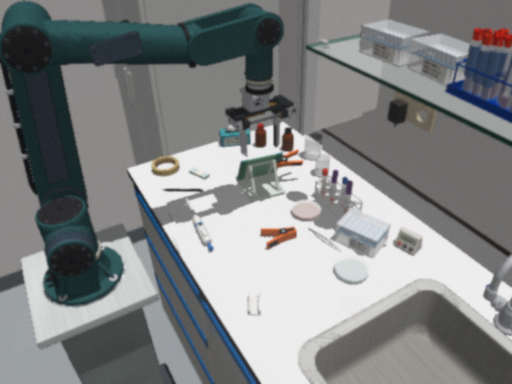

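View pics/wrist0.png

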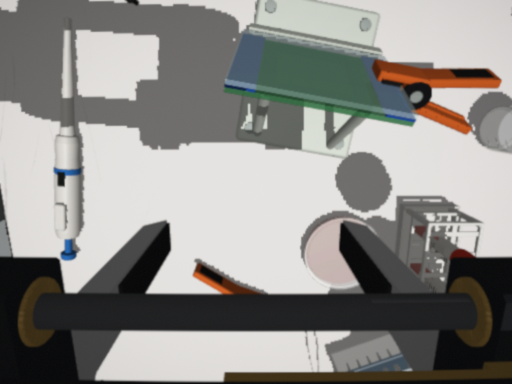

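The scene picture shows the loose clip near (300,190) and the stand near (220,195). The side picture has the clip near (280,235) and the glass near (262,170). The wrist picture has the glass from (232,35) to (412,120), with the free edge on the left, and the clip partly hidden at (230,280).

```bash
cat > h.py <<'E'
from bench import robot
import cv2,numpy as np
from scipy.spatial.transform import Rotation as R
def cam(n,o=None):
    c=robot.camera_info(n);f=192/np.tan(np.radians(c['vfov'])/2)
    K=np.array([[f,0,c['cx']],[0,f,c['cy']],[0,0,1]]);d=np.array([c['k1'],0,0,0,0.])
    if n=='wrist':
        T=np.eye(4);T[:3,:3]=R.from_euler('xyz',o['ee_rot']).as_matrix();T[:3,3]=o['tool_pos'];T=T@np.array(c['T_tool_cam'])
    else: T=np.array(c['extrinsics'])
    return K,d,T
def rays(C,px):
    K,d,T=C;u=cv2.undistortPoints(np.array(px,float).reshape(-1,1,2),K,d)[:,0]
    v=np.c_[u[:,0],-u[:,1],-np.ones(len(u))]@T[:3,:3].T
    return T[:3,3],v/np.linalg.norm(v,axis=1)[:,None]
def plane(C,px,z):
    o,v=rays(C,px);return o+v*((z-o[2])/v[:,2])[:,None]
def tri(C1,p1,C2,p2):
    o1,v1=rays(C1,[p1]);o2,v2=rays(C2,[p2]);A=np.c_[v1[0],-v2[0]]
    s=np.linalg.lstsq(A,o2-o1,rcond=None)[0];a=o1+s[0]*v1[0];b=o2+s[1]*v2[0];return (a+b)/2,np.linalg.norm(a-b)
def proj(C,P):
    K,d,T=C;X=(np.atleast_2d(P)-T[:3,3])@T[:3,:3];u=np.c_[X[:,0]/-X[:,2],-X[:,1]/-X[:,2],np.ones(len(X))]
    return cv2.projectPoints(u,np.zeros(3),np.zeros(3),K,d)[0][:,0]
def orange(im): # bgr
    h=cv2.cvtColor(im,cv2.COLOR_BGR2HSV);return cv2.inRange(h,(3,150,90),(16,255,255))
E
python3 - <<'E'
from h import *
o=robot.get_obs()
for n in ['scene','side']:
    im=cv2.imread(f'pics/{n}0.png');m=orange(im);k,l,s,c=cv2.connectedComponentsWithStats(m)
    for i in range(1,k):
        if s[i,4]>25: print(n,s[i],c[i].round(1),plane(cam(n),[c[i]],.02).round(3))
W=cam('wrist',o)
# base top (z=.014) corners roughly, and glass corners
for p in [(253,25),(383,48),(237,137),(350,157)]: print('base',p,plane(W,[p],.014).round(3))
for p in [(240,32),(226,90),(412,122)]: print('glass',p,plane(W,[p],.026).round(3),plane(W,[p],.132).round(3))
a=[cv2.resize(cv2.imread(f'pics/{n}0.png')[y-50:y+50,x-66:x+66],None,fx=6,fy=6,interpolation=2)[:600,:792] for n,x,y in [('side',275,205)]]
cv2.imwrite('pics/c1.png',a[0])
E
```

```text
scene [438 108  15  10 112] [444.6 112.7] [[ 0.561 -1.335  0.02 ]]
scene [194 166  20  19 139] [205.4 175.6] [[0.795 0.014 0.02 ]]
scene [289 182  26  17 177] [301.  190.1] [[ 0.508 -0.15   0.02 ]]
side [481  29  13  16 125] [487.4  37.4] [[2.66  0.708 0.02 ]]
side [499  29  10   6  33] [504.1  31.2] [[2.899 0.744 0.02 ]]
side [286 151  11   6  28] [291.  153.5] [[0.783 0.186 0.02 ]]
side [278 161  24   5  48] [287.3 162.6] [[0.738 0.142 0.02 ]]
side [262 229  17   5  73] [269.8 230.9] [[ 0.499 -0.131  0.02 ]]
side [268 230  28  14 124] [284.3 235.7] [[ 0.523 -0.169  0.02 ]]
base (253, 25) [[0.547 0.152 0.014]]
base (383, 48) [[0.679 0.131 0.014]]
base (237, 137) [[0.53  0.041 0.014]]
base (350, 157) [[0.652 0.019 0.014]]
glass (240, 32) [[0.535 0.143 0.026]] [[0.539 0.121 0.132]]
glass (226, 90) [[0.52  0.089 0.026]] [[0.529 0.083 0.132]]
glass (412, 122) [[0.711 0.057 0.026]] [[0.663 0.061 0.132]]
```

View pics/c1.png

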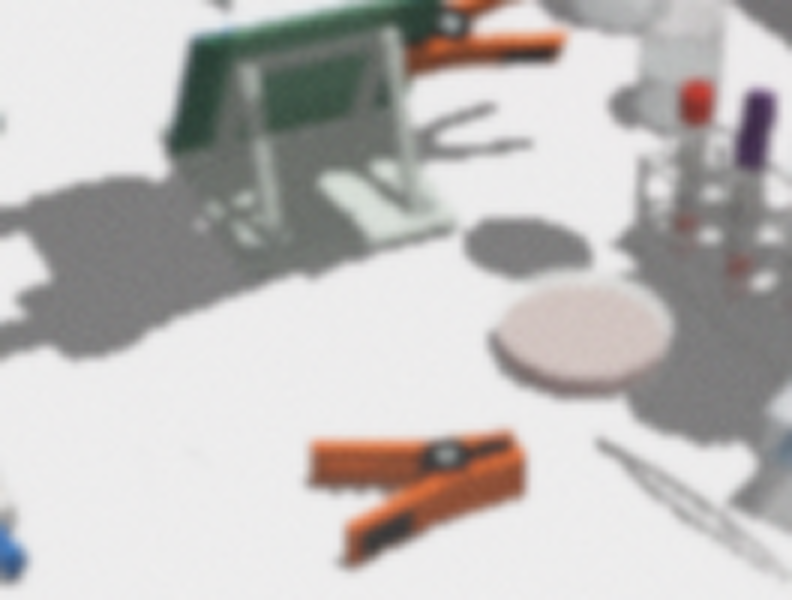

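The crop shows the loose clip with its handles to the left (towards the robot, −x) and its jaws with black pads towards +x. The glass edge runs at about −9.5° yaw, with the free top corner near (0.53, 0.08, 0.13). I'll go above the clip, turned −90°.

Request:
{"method": "arm_command", "body": {"targets": [[-0.006, -0.037, -0.01, -0.058], [-0.012, -0.075, -0.02, -0.116], [-0.018, -0.112, -0.03, -0.174], [-0.025, -0.15, -0.04, -0.232], [-0.032, -0.19, -0.05, -0.29], [-0.038, -0.225, -0.06, -0.348], [-0.044, -0.265, -0.07, -0.406], [-0.05, -0.3, -0.08, -0.464]], "claw": 0}}

```text
time: 0.82
tool_pos: [0.5245, -0.151, 0.1269]
ee_rot: [-3.141, 0.001, 0.593]
wrist_force: [0.6, -0.1, 0.2]
width: 0.0938
finger_force: 0.0
```

Request:
{"method": "arm_command", "body": {"targets": [[0, 0, 0, -0.058], [0, 0, 0, -0.116], [0, 0, 0, -0.174], [0, 0, 0, -0.232], [0, 0, 0, -0.286], [0, 0, 0, -0.286], [0, 0, 0, -0.286]]}}

```text
time: 1.4
tool_pos: [0.5248, -0.1499, 0.1272]
ee_rot: [-3.141, 0.001, 0.003]
wrist_force: [-0.2, -0.2, -1.0]
width: 0.0939
finger_force: 0.0
```

Run:
```python
from h import *
o=robot.get_obs();im=robot.snapshot('wrist')[:,:,::-1].copy();cv2.imwrite('pics/w1.png',im)
print(o['tool_pos'],o['ee_rot'],o['time'])
W=cam('wrist',o);m=orange(im);k,l,s,c=cv2.connectedComponentsWithStats(m)
for i in range(1,k):
    if s[i,4]>60: print(s[i],c[i].round(1),plane(W,[c[i]],.03).round(4))
```

```text
[ 0.52481054 -0.14993572  0.12723419] [-3.14141539e+00  6.77108367e-04  2.87930524e-03] 1.4
[242 139  27  47 331] [255.6 159.6] [[ 0.5477 -0.15    0.03  ]]
[271 143  10  37 224] [275.8 159.4] [[ 0.5479 -0.1687  0.03  ]]
[225 201  16  20 150] [230.8 208.8] [[ 0.5004 -0.1266  0.03  ]]
```

View pics/w1.png

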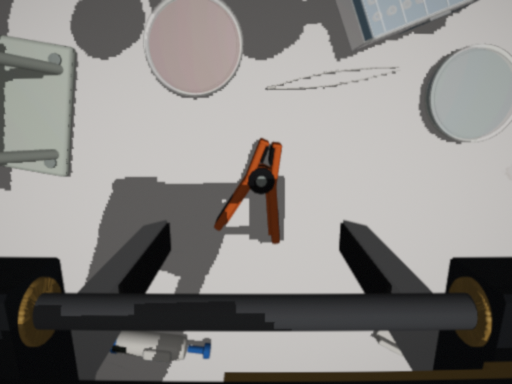

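The wrist view shows the clip clear between the fingers: barrel at (262,180), handle ends at (220,226) and (276,240), jaw tips at (265,141) and (277,144).

Run:
```python
from h import *
o=robot.get_obs();W=cam('wrist',o)
P=plane(W,[(262,180),(219,226),(276,241),(265,141),(277,144)],.03);print(P.round(4))
b,h,t=P[0],(P[1]+P[2])/2,(P[3]+P[4])/2
for a,c in [(h,t),(h,b),(b,t)]:
    d=c-a;print(np.linalg.norm(d).round(4),np.degrees(np.arctan2(d[1],d[0])).round(1))
print('handle width',np.linalg.norm(P[1]-P[2]))
# verify with side cam: project barrel
for n in['side','scene']: print(n,proj(cam(n),[b,h,t]).round(1))
```

```text
[[ 0.5286 -0.1561  0.03  ]
 [ 0.4832 -0.1149  0.03  ]
 [ 0.4679 -0.1702  0.03  ]
 [ 0.5648 -0.1586  0.03  ]
 [ 0.5621 -0.1695  0.03  ]]
0.0905 -13.7
0.0547 -14.3
0.0357 -12.8
handle width 0.05740317824830621
side [[283.5 229.6]
 [264.8 233.5]
 [295.4 226.9]]
scene [[297.6 184.6]
 [307.5 191.6]
 [291.3 180.2]]
```

Request:
{"method": "arm_command", "body": {"targets": [[-0.04, 0.005, -0.02, -0.055], [-0.08, 0.01, -0.06, -0.118], [-0.08, 0.01, -0.12, -0.118], [-0.08, 0.01, -0.18, -0.118], [-0.08, 0.01, -0.22, -0.118], [-0.08, 0.01, -0.242, -0.118], [-0.08, 0.01, -0.242, -0.118]], "claw": 0}}

```text
time: 2.03
tool_pos: [0.4827, -0.144, 0.0036]
ee_rot: [-3.141, 0.006, -0.246]
wrist_force: [-0.2, -0.4, 0.7]
width: 0.0938
finger_force: 0.0
```

Request:
{"method": "arm_command", "body": {"targets": [[0, 0, 0, 0], [0, 0, 0, 0], [0, 0, 0, 0], [0, 0, 0, 0], [0, 0, 0, 0], [0, 0, 0, 0], [0, 0, 0, 0], [0, 0, 0, 0]], "claw": 1}}

```text
time: 2.7
tool_pos: [0.4851, -0.145, 0.0068]
ee_rot: [3.141, -0.0, -0.247]
wrist_force: [-0.5, -0.2, -0.2]
width: 0.0443
finger_force: 0.0
```

Request:
{"method": "arm_command", "body": {"targets": [[0, 0, 0, 0], [0, 0, 0, 0], [0, 0, 0, 0], [0, 0, 0, 0], [0, 0, 0, 0], [0, 0, 0, 0]]}}

```text
time: 3.2
tool_pos: [0.485, -0.145, 0.0066]
ee_rot: [3.141, 0.0, -0.247]
wrist_force: [-0.4, 0.6, -0.4]
width: 0.0042
finger_force: 0.0
```

Request:
{"method": "arm_command", "body": {"targets": [[0, 0, 0.04, 0], [0, 0, 0.1, 0], [0, 0, 0.16, 0], [0, 0, 0.24, 0], [0, 0, 0.32, 0], [0, 0, 0.32, 0], [0, 0, 0.32, 0]]}}

```text
time: 3.78
tool_pos: [0.487, -0.1458, 0.1702]
ee_rot: [3.14, -0.007, -0.247]
wrist_force: [-0.3, -0.1, -0.8]
width: 0.0005
finger_force: 0.0
```

Run:
```python
from h import *
o=robot.get_obs();im=robot.snapshot('wrist')[:,:,::-1].copy();cv2.imwrite('pics/w2.png',im)
print(o['tool_pos'],o['ee_rot'],o['time'],o['width'],o['finger_force'])
```

```text
[ 0.48696146 -0.14580897  0.17022402] [ 3.1403172  -0.00738396 -0.2470768 ] 3.7833 0.0005476386942016608 0.0
```

View pics/w2.png

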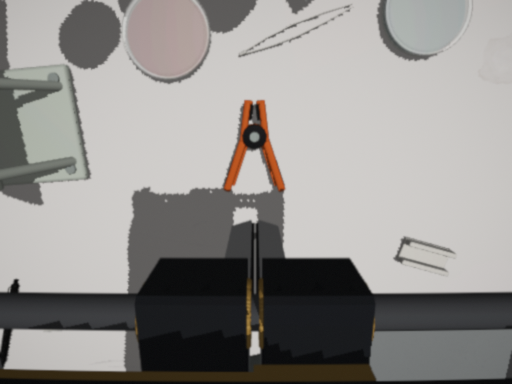

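The fingers shut on nothing. The clip now lies straight in the image, with the barrel at (255,137), handle ends at (228,189) and (281,189), and tips near (248,101) and (262,101).

Run:
```python
from h import *
o=robot.get_obs();W=cam('wrist',o)
P=plane(W,[(255,137),(228,189),(281,189),(248,101),(262,101),(254,224)],.03);print(P.round(4))
b,h,t=P[0],(P[1]+P[2])/2,(P[3]+P[4])/2
for a,c in [(h,t),(h,b),(b,t)]:
    d=c-a;print(np.linalg.norm(d).round(4),np.degrees(np.arctan2(d[1],d[0])).round(1))
print('handle width',np.linalg.norm(P[1]-P[2]))
print('tip ray tcp',proj(W,[o['tool_pos']]),proj(cam('side'),[b]))
Pb=plane(W,[(255,137)],.03)
im=robot.snapshot('side')[:,:,::-1];m=orange(im);k,l,s,c=cv2.connectedComponentsWithStats(m)
for i in range(1,k):
    if s[i,4]>25: print(s[i],c[i].round(1),plane(cam('side'),[c[i]],.02).round(3))
```

```text
[[ 0.5249 -0.1551  0.03  ]
 [ 0.479  -0.114   0.03  ]
 [ 0.4652 -0.1685  0.03  ]
 [ 0.5613 -0.1571  0.03  ]
 [ 0.5579 -0.1707  0.03  ]
 [ 0.4344 -0.1312  0.03  ]]
0.0903 -14.5
0.0546 -14.7
0.0357 -14.2
handle width 0.056200463125253564
tip ray tcp [[255.29790187 214.56024488]] [[282.20664632 229.89009352]]
[482  29  12  16 122] [487.6  37.5] [[2.66  0.706 0.02 ]]
[500  29   9   6  32] [504.9  31.4] [[2.899 0.737 0.02 ]]
[262 229  17   6  78] [270.1 231. ] [[ 0.499 -0.132  0.02 ]]
[268 230  28  14 129] [284.2 235.8] [[ 0.522 -0.169  0.02 ]]
```

Run:
```python
from h import *
o=robot.get_obs();p=o['tool_pos'];print(p)
for n in['side','scene']:
    C=cam(n);im=robot.snapshot(n)[:,:,::-1].copy()
    print(n,proj(C,[[.5494-.047,0,.1664],[.5494+.047,0,.1664]]).round(1),proj(C,[p,p+[0,0,.036]]).round(1))
    u=proj(C,[p])[0].astype(int);x,y=u
    for q,col in [(0,(0,0,255)),(.036,(255,0,0))]:
        a=proj(C,[p+[0,0,q]])[0];cv2.circle(im,tuple(a.round().astype(int)),1,col,-1)
    cv2.imwrite(f'pics/t_{n}.png',cv2.resize(im[y-45:y+30,x-50:x+50],None,fx=4,fy=6,interpolation=0))
cv2.imwrite('pics/t.png',np.hstack([cv2.imread(f'pics/t_{n}.png') for n in['side','scene']]))
```

```text
[ 0.48452505 -0.14480249  0.16565522]
side [[246.6 165.8]
 [274.5 156.5]] [[267.6 193.9]
 [267.5 182.6]]
scene [[272.3 162.3]
 [249.7 152.5]] [[309.1 151.3]
 [310.  140.4]]
```

View pics/t.png

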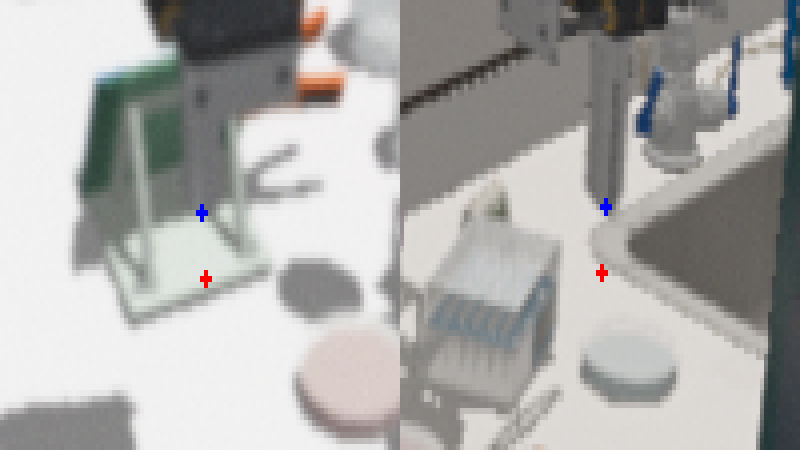

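Both outside cameras show the real fingertips about 36 mm short of the reported TCP (the blue mark lies on the tip). The fingers passed over the clip. I'll allow for that and grasp again.

Request:
{"method": "arm_command", "body": {"targets": [[0, 0, -0.05, 0], [0, 0, -0.1, 0], [0, 0, -0.15, 0], [0, 0, -0.2, 0], [0, 0, -0.2, 0], [0, 0, -0.2, 0], [0, 0, -0.2, 0], [0, 0, -0.2, 0]], "claw": 0}}

```text
time: 4.65
tool_pos: [0.4862, -0.1455, 0.0684]
ee_rot: [3.141, -0.003, -0.247]
wrist_force: [-0.6, 1.0, 0.3]
width: 0.0503
finger_force: 0.0
```

Request:
{"method": "arm_command", "body": {"targets": [[0, 0, 0, 0], [0, 0, 0, 0], [0, 0, -0.03, 0], [0, 0, -0.07, 0], [0, 0, -0.11, 0], [0, 0, -0.14, 0], [0, 0, -0.16, 0], [0, 0, -0.17, 0]]}}

```text
time: 5.32
tool_pos: [0.4844, -0.1448, -0.0194]
ee_rot: [-3.141, 0.002, -0.247]
wrist_force: [0.0, 0.4, -0.2]
width: 0.0939
finger_force: 0.0
```

Request:
{"method": "arm_command", "body": {"targets": [[0, 0, -0.008, 0], [0, 0, -0.015, 0], [0, 0, -0.015, 0]]}}

```text
time: 5.57
tool_pos: [0.4853, -0.1451, -0.0257]
ee_rot: [3.141, -0.001, -0.247]
wrist_force: [0.6, 0.4, 0.2]
width: 0.094
finger_force: 0.0
```

Request:
{"method": "arm_command", "body": {"targets": [[0, 0, -0.004, 0], [0, 0, -0.004, 0], [0, 0, -0.004, 0], [0, 0, -0.004, 0], [0, 0, -0.004, 0], [0, 0, -0.004, 0], [0, 0, -0.004, 0], [0, 0, -0.004, 0]], "claw": 1}}

```text
time: 6.23
tool_pos: [0.4849, -0.1449, -0.0278]
ee_rot: [-3.142, 0.0, -0.247]
wrist_force: [-0.9, -0.2, -0.1]
width: 0.0444
finger_force: 6.9
```

Request:
{"method": "arm_command", "body": {"targets": [[0, 0, 0, 0], [0, 0, 0, 0], [0, 0, 0, 0], [0, 0, 0, 0]]}}

```text
time: 6.57
tool_pos: [0.485, -0.1449, -0.0277]
ee_rot: [-3.142, 0.0, -0.247]
wrist_force: [-2.1, 1.2, 1.4]
width: 0.027
finger_force: 30.0
```

Gripped at 27 mm with 30 N. Lifting, then staging in front of the free edge.

Request:
{"method": "arm_command", "body": {"targets": [[0, 0, 0.04, 0], [0, 0, 0.1, 0], [0, 0, 0.18, 0], [0, 0, 0.25, 0], [-0.03, 0.06, 0.3, 0.01], [-0.06, 0.12, 0.3, 0.02], [-0.09, 0.19, 0.3, 0.03], [-0.12, 0.26, 0.3, 0.04]]}}

```text
time: 7.23
tool_pos: [0.4248, -0.0143, 0.1227]
ee_rot: [-3.142, -0.002, -0.164]
wrist_force: [1.0, 0.4, -1.5]
width: 0.0273
finger_force: 30.0
```

Request:
{"method": "arm_command", "body": {"targets": [[-0.01, 0.06, 0, 0], [-0.02, 0.12, 0, 0], [-0.02, 0.18, 0, 0], [-0.02, 0.22, 0, 0], [-0.02, 0.24, 0, 0], [-0.02, 0.24, 0, 0], [-0.02, 0.24, 0, 0], [-0.02, 0.24, 0, 0]]}}

```text
time: 7.9
tool_pos: [0.4152, 0.1039, 0.1219]
ee_rot: [3.141, 0.0, -0.164]
wrist_force: [-0.6, -0.1, -0.3]
width: 0.0269
finger_force: 30.0
```

Run:
```python
from h import *
o=robot.get_obs();im=robot.snapshot('wrist')[:,:,::-1].copy();cv2.imwrite('pics/w3.png',im)
print(o['tool_pos'],o['ee_rot'],o['time'],o['width'],o['finger_force'])
cv2.imwrite('pics/w3b.png',cv2.resize(im[:300,100:480],None,fx=2,fy=2,interpolation=2))
cv2.imwrite('pics/s3.png',robot.snapshot('side')[:,:,::-1]);cv2.imwrite('pics/sc3.png',robot.snapshot('scene')[:,:,::-1])
```

```text
[0.41515756 0.10393321 0.1219135 ] [ 3.14063601e+00  1.56896572e-04 -1.64482241e-01] 7.9 0.02694802306210537 29.99517470598221
```

View pics/w3b.png

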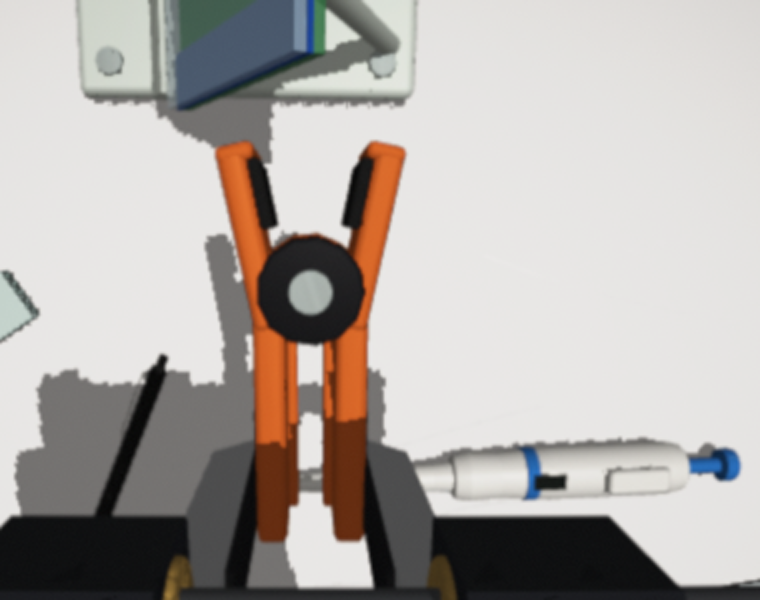

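The clip is held squarely and open. In full-picture pixels, the barrel centre is at (255,146), the tips at (217,73) and (297,73), and the near top corner of the sandwich at (247..263,25). Its bottom corner is near (190,54).

```bash
python3 - <<'E'
from h import *
o=dict(tool_pos=np.array([0.41515756,0.10393321,0.1219135]),ee_rot=[3.14063601,1.569e-4,-.16448]);W=cam('wrist',o)
G=plane(W,[(247.5,25),(255.5,25.5),(263,26)],.132);print('glass top corner f,m,r',G.round(4))
print('bottom front',plane(W,[(190,54)],.024).round(4))
for zt in(.175,.18,.185):
    b=plane(W,[(255,146)],zt)[0];t=plane(W,[(217,73),(297,73)],zt);print(zt,'barrel',b.round(4),'tips',t.round(4),np.linalg.norm(t.mean(0)-b).round(4),np.degrees(np.arctan2(*(t.mean(0)-b)[1::-1])).round(1), np.linalg.norm(t[0]-t[1]).round(4))
# direction of top rear edge: green/blue boundary in first wrist pic
W0=cam('wrist',dict(tool_pos=[.54938,0,.16643],ee_rot=[-3.13943,-.000244,1.570767]))
# image columns 226..412
im=cv2.imread('pics/wrist0.png');h=cv2.cvtColor(im,cv2.COLOR_BGR2HSV)
m=cv2.inRange(h,(35,60,30),(130,255,255));pts=[]
for x in range(240,365,5):
    r=np.where(m[60:150,x])[0]
    if len(r): pts.append((x,60+r.max()))
P=plane(W0,pts,.130);k=np.polyfit(P[:,0],P[:,1],1);print('rear top edge yaw',np.degrees(np.arctan(k[0])),'at x=.53',np.polyval(k,.53),'resid',np.std(P[:,1]-np.polyval(k,P[:,0])))
# scene/side triangulation check of top corner
for n in['side','scene']: print(n,proj(cam(n),G[1]).round(1))
E
python3 - <<'E'
import cv2,numpy as np
a=cv2.imread('pics/s3.png')[130:210,200:300];b=cv2.imread('pics/sc3.png')[150:230,170:270]
cv2.imwrite('pics/c3.png',np.hstack([cv2.resize(i,None,fx=4,fy=7,interpolation=2) for i in(a,b)]))
E
```

```text
glass top corner f,m,r [[0.528  0.0897 0.132 ]
 [0.527  0.0854 0.132 ]
 [0.5261 0.0813 0.132 ]]
bottom front [[0.5376 0.1407 0.024 ]]
0.175 barrel [0.4651 0.096  0.175 ] tips [[0.5006 0.1076 0.175 ]
 [0.4947 0.0717 0.175 ]] 0.0331 -11.0 0.0364
0.18 barrel [0.4656 0.0959 0.18  ] tips [[0.5    0.1072 0.18  ]
 [0.4943 0.0724 0.18  ]] 0.0321 -11.0 0.0353
0.185 barrel [0.4661 0.0959 0.185 ] tips [[0.4994 0.1068 0.185 ]
 [0.4939 0.0731 0.185 ]] 0.0311 -11.0 0.0342
rear top edge yaw -9.700421903454213 at x=.53 0.07966039672989544 resid 0.00027735647289928666
side [[240.5 160. ]]
scene [[244.7 178.9]]
```

View pics/c3.png

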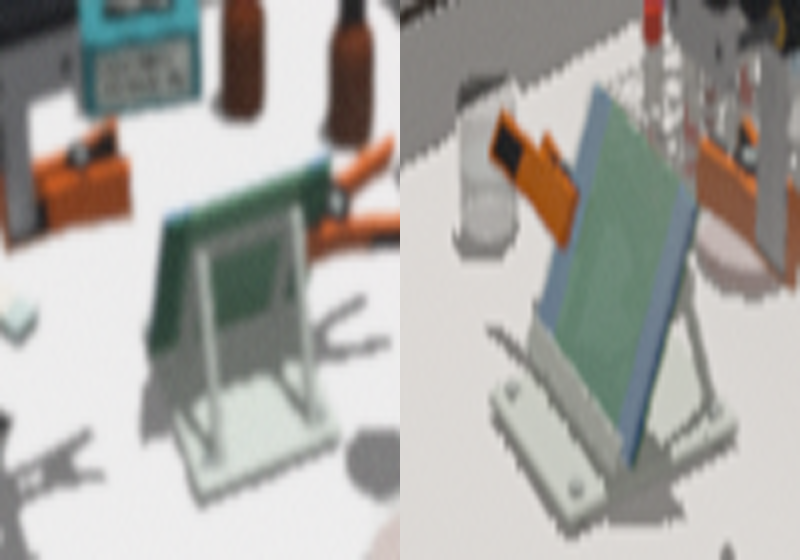

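The corner projects to within about 2 px in both outside views, so the free top corner is at about (0.528, 0.085, 0.132). The tool cannot tilt. I'll let the jaws straddle just the top corner of the glass, release so the clip aligns itself to the glass, then regrip and work it down the edge.

Request:
{"method": "arm_command", "body": {"targets": [[0, 0.004, -0.026, 0], [0.001, 0.006, -0.052, 0], [0.02, 0.003, -0.052, 0], [0.04, -0.001, -0.052, 0], [0.06, -0.004, -0.052, 0], [0.076, -0.007, -0.052, 0], [0.085, -0.008, -0.052, 0], [0.092, -0.01, -0.052, 0]]}}

```text
time: 8.72
tool_pos: [0.4623, 0.0998, 0.0965]
ee_rot: [-3.142, -0.001, -0.164]
wrist_force: [0.2, 0.0, -0.8]
width: 0.0271
finger_force: 30.0
```

Request:
{"method": "arm_command", "body": {"targets": [[0, 0, 0, 0], [0, 0, 0, 0]]}}

```text
time: 8.88
tool_pos: [0.4611, 0.1, 0.0962]
ee_rot: [3.141, 0.0, -0.163]
wrist_force: [-0.5, -0.7, -0.3]
width: 0.0271
finger_force: 30.0
```

Run:
```python
from h import *
o=robot.get_obs();im=robot.snapshot('wrist')[:,:,::-1].copy();cv2.imwrite('pics/w4.png',im)
print(o['tool_pos'].round(4),o['ee_rot'],o['wrist_force'].round(2),o['wrist_torque'].round(2),o['width'],o['finger_force'])
# black barrel: dark blob inside clip
for n in ['w3','w4']:
    im=cv2.imread(f'pics/{n}.png');g=im.max(2);m=(g[110:180,220:290]<45).astype('uint8')
    k,l,s,c=cv2.connectedComponentsWithStats(m)
    print(n,[(s[i].tolist(),(c[i]+[220,110]).round(1)) for i in range(1,k) if s[i,4]>100])
    mo=orange(im);ys,xs=np.where(mo[:120]);print(n,'orange tips rows',ys.min(),[ (r,np.where(mo[r])[0][[0,-1]].tolist()) for r in (75,85,95,105)])
```

```text
[0.4611 0.1    0.0962] [ 3.14148018e+00  3.46341116e-04 -1.63477984e-01] [-0.46 -0.73 -0.29] [0.06 0.08 0.01] 0.02711707354114216 29.99519795179367
w3 [([10, 9, 52, 52, 1662], array([254.9, 144.5]))]
w3 orange tips rows 71 [(75, [208, 301]), (85, [210, 299]), (95, [213, 297]), (105, [215, 295])]
w4 [([10, 9, 51, 52, 1655], array([254.7, 144.6]))]
w4 orange tips rows 71 [(75, [208, 302]), (85, [210, 299]), (95, [212, 297]), (105, [214, 295])]
```

Request:
{"method": "arm_command", "body": {"targets": [[0.003, 0, 0, 0], [0.006, -0.001, 0, 0], [0.006, -0.001, 0, 0], [0.006, -0.001, 0, 0], [0.006, -0.001, 0, 0], [0.006, -0.001, 0, 0], [0.006, -0.001, 0, 0], [0.006, -0.001, 0, 0]], "claw": 0.42}}

```text
time: 9.6
tool_pos: [0.4641, 0.0995, 0.0962]
ee_rot: [-3.142, -0.0, -0.163]
wrist_force: [0.2, -1.2, -0.2]
width: 0.0546
finger_force: 0.3
```

```bash
cat > look.py <<'E'
from h import *
import sys
t=sys.argv[1];o=robot.get_obs();im=robot.snapshot('wrist')[:,:,::-1].copy();cv2.imwrite(f'pics/{t}w.png',im)
print(o['tool_pos'].round(4),o['wrist_force'].round(2),o['wrist_torque'].round(2),round(o['width'],4),round(o['finger_force'],1),o['time'])
g=im.max(2);m=(g[60:230,200:310]<45).astype('uint8')
k,l,s,c=cv2.connectedComponentsWithStats(m)
print('black',[(s[i].tolist(),(c[i]+[200,60]).round(1).tolist()) for i in range(1,k) if s[i,4]>100])
mo=orange(im)
print('orange',[(r,np.where(mo[r])[0][[0,-1]].tolist()) for r in range(60,270,15) if mo[r].any()])
h=cv2.cvtColor(im,cv2.COLOR_BGR2HSV);mb=cv2.inRange(h,(112,170,60),(128,255,255))
ys,xs=np.where(mb[:140,200:310]);print('blue',len(xs),(xs.min()+200,xs.max()+200,ys.max()) if len(xs) else '')
for n in['side','scene']: cv2.imwrite(f'pics/{t}{n}.png',robot.snapshot(n)[:,:,::-1])
E
python3 look.py a
```

```text
[0.4641 0.0995 0.0962] [ 0.16 -1.2  -0.21] [-0.08  0.04  0.01] 0.0546 0.3 9.6
black [([53, 20, 7, 34, 202], [255.5, 96.5]), ([70, 21, 20, 36, 607], [279.6, 98.9]), ([44, 64, 49, 52, 1606], [267.7, 149.6]), ([14, 138, 10, 32, 171], [218.9, 215.0])]
orange [(75, [231, 303]), (90, [230, 302]), (105, [230, 300]), (120, [230, 299]), (135, [229, 297]), (150, [229, 296]), (165, [227, 295]), (180, [224, 297]), (195, [221, 298]), (210, [225, 300]), (225, [222, 301]), (240, [219, 303]), (255, [216, 304])]
blue 0
```

```bash
cat > loc.py <<'E'
# where a wrist pixel of the barrel's top centre lies, in rear_plate coordinates: x (normal), y (along), z (up glass), assuming x=0
from h import *
yaw=np.radians(-9.7);d=np.array([np.cos(yaw),np.sin(yaw),0]);n=np.array([-d[1],d[0],0]);s,c=np.sin(.489),np.cos(.489)
X=-c*n-s*np.array([0,0,1]);Z=-s*n+c*np.array([0,0,1])
Et=np.array([.528,.085,.132]);O=Et+.07*d-.12*Z
def loc(px,o=None):
    W=cam('wrist',o or robot.get_obs());a,v=rays(W,[px]);a=a-O;v=v[0]
    t=-(a@X)/(v@X);p=a+t*v;return np.array([0,p@d,p@Z])   # intersection with mid-plane
def plate2world(p): return O+p[0]*X+p[1]*d+p[2]*Z
E
python3 - <<'E'
from loc import *
print(loc((267.7,149.6)).round(4)*1000,'barrel top centre; pivot z about 15 less')
# TCP in plate coordinates
o=robot.get_obs();q=o['tool_pos']+[0,0,.036]-O;print('tips',(q@X).round(4),(q@d).round(4),(q@Z).round(4))
E
```

```text
[  0.  -88.  125.1] barrel top centre; pivot z about 15 less
tips -0.0032 -0.1355 0.1185
```

Request:
{"method": "arm_command", "body": {"targets": [[0, 0, 0, 0], [0, 0, 0, 0], [0, 0, 0, 0], [0, 0, 0, 0], [0, 0, 0, 0]], "claw": 0.1}}

```text
time: 10.17
tool_pos: [0.4641, 0.0996, 0.0962]
ee_rot: [-3.141, -0.0, -0.163]
wrist_force: [-0.1, 0.6, -0.4]
width: 0.0829
finger_force: 0.0
```

```bash
python3 look.py b
python3 - <<'E'
import cv2,numpy as np
w=cv2.imread('pics/bw.png')[40:290,170:350];a=cv2.imread('pics/bside.png')[135:195,205:280];b=cv2.imread('pics/bscene.png')[150:220,215:295]
A=cv2.resize(w,(420,583),interpolation=2);B=np.vstack([cv2.resize(a,(375,292),interpolation=2),cv2.resize(b,(375,291),interpolation=2)])
cv2.imwrite('pics/last.png',np.hstack([A,B]))
E
```

```text
[0.4641 0.0996 0.0962] [-0.07  0.62 -0.41] [0.05 0.1  0.01] 0.0829 0.0 10.1667
black [([65, 22, 33, 37, 1057], [280.9, 100.0]), ([56, 66, 46, 53, 1488], [278.0, 152.0]), ([17, 140, 17, 30, 342], [225.6, 216.4])]
orange [(75, [234, 304]), (90, [233, 308]), (105, [233, 307]), (120, [233, 306]), (135, [232, 305]), (150, [232, 304]), (165, [230, 303]), (180, [227, 304]), (195, [224, 306]), (210, [235, 307]), (225, [233, 309]), (240, [230, 310]), (255, [227, 312])]
blue 0
```

Run:
```python
from loc import *
for px in [(278,152)]: print(loc(px).round(4)*1000)
o=robot.get_obs();W=cam('wrist',o)
# depth-free second look: barrel in side image (dark spot among orange) 
P=plate2world([0,-.086,.137]);print(P.round(4),[proj(cam(n),P).round(1) for n in('side','scene')])
for n in('side','scene'):
    im=cv2.imread(f'pics/b{n}.png');u=proj(cam(n),P)[0].round().astype(int)
    g=im.max(2).astype(int);y0,x0=u[1]-12,u[0]-14;sub=g[y0:y0+24,x0:x0+28]
    m=(sub<70).astype('uint8');k,l,s,c=cv2.connectedComponentsWithStats(m);print(n,[(s[i].tolist(),(c[i]+[x0,y0]).round(1)) for i in range(1,k) if s[i,4]>4])
    mo=orange(im);ys,xs=np.where(mo[y0-10:y0+40,x0-20:x0+45]);print('orange',xs.min()+x0-20,xs.max()+x0-20,ys.min()+y0-10,ys.max()+y0-10)
```

```text
[  0.  -88.2 135.1]
[0.5109 0.0798 0.147 ] [array([[236.5, 158.1]]), array([[250.2, 175.5]])]
side [([17, 9, 6, 4, 12], array([241.4, 156.5])), ([19, 19, 5, 5, 16], array([242.6, 167.2]))]
orange 215 247 154 166
scene []
orange 246 259 174 183
```

The clip has rolled into line with the glass, with its pivot about 18 mm out and 120 mm up. Next: regrip, squeeze partly, then slide down the edge.

Request:
{"method": "arm_command", "body": {"targets": [[-0.001, -0.006, -0.01, 0], [-0.001, -0.006, -0.025, 0], [-0.001, -0.006, -0.04, 0], [-0.001, -0.006, -0.04, 0]]}}

```text
time: 10.65
tool_pos: [0.4618, 0.0963, 0.0735]
ee_rot: [3.14, 0.004, -0.164]
wrist_force: [0.3, 0.7, -0.4]
width: 0.0848
finger_force: 0.0
```

Request:
{"method": "arm_command", "body": {"targets": [[0, 0, 0, 0], [0, 0, 0, 0], [0, 0, 0, 0], [0, 0, 0, 0], [0, 0, 0, 0], [0, 0, 0, 0], [0, 0, 0, 0], [0, 0, 0, 0]], "claw": 0.543}}

```text
time: 11.32
tool_pos: [0.4635, 0.0965, 0.0761]
ee_rot: [3.142, 0.0, -0.163]
wrist_force: [0.1, -0.3, 0.1]
width: 0.0432
finger_force: 9.9
```

```bash
python3 look.py c
```

```text
[0.4635 0.0965 0.0761] [ 0.12 -0.29  0.08] [ 0.12  0.08 -0.  ] 0.0432 9.9 11.3167
black [([57, 12, 48, 43, 1542], [280.0, 95.3]), ([53, 61, 48, 58, 1758], [275.9, 149.4]), ([17, 148, 17, 22, 281], [224.6, 220.6])]
orange [(75, [216, 317]), (90, [217, 314]), (105, [218, 311]), (120, [219, 308]), (135, [221, 306]), (150, [222, 303]), (165, [222, 300]), (180, [220, 299]), (195, [219, 300]), (210, [225, 299]), (225, [234, 299]), (240, [234, 299]), (255, [232, 298])]
blue 0
```

Request:
{"method": "arm_command", "body": {"targets": [[0.001, 0.007, -0.014, 0], [0.003, 0.015, -0.028, 0], [0.004, 0.022, -0.042, 0], [0.005, 0.03, -0.057, 0], [0.006, 0.037, -0.071, 0], [0.007, 0.044, -0.085, 0], [0.009, 0.051, -0.098, 0], [0.009, 0.051, -0.098, 0]]}}

```text
time: 12.13
tool_pos: [0.4669, 0.1226, 0.0251]
ee_rot: [3.141, 0.003, -0.163]
wrist_force: [0.2, 1.0, -0.5]
width: 0.0431
finger_force: 9.9
```

```bash
python3 look.py d; python3 -c "
from loc import *
print(loc((0,0)) if 0 else '')"
```

```text
[0.4669 0.1226 0.0251] [ 0.24  1.   -0.55] [ 0.11  0.15 -0.02] 0.0431 9.9 12.1333
black [([57, 12, 8, 41, 271], [260.6, 91.6]), ([53, 61, 48, 58, 1766], [275.9, 149.1]), ([17, 149, 17, 21, 281], [224.7, 220.7])]
orange [(75, [215, 255]), (90, [217, 256]), (105, [218, 257]), (120, [219, 308]), (135, [220, 305]), (150, [222, 303]), (165, [222, 300]), (180, [220, 299]), (195, [219, 299]), (210, [225, 299]), (225, [234, 299]), (240, [234, 299]), (255, [232, 298])]
blue 0
```

```bash
python3 -c "
from loc import *
print((loc((275.9,149.1))*1000).round(1))"
```

```text
[  0.  -84.1  81.4]
```

Request:
{"method": "arm_command", "body": {"targets": [[0.004, -0.001, 0, 0], [0.008, -0.001, 0, 0], [0.011, -0.002, 0, 0], [0.013, -0.002, 0, 0], [0.013, -0.002, 0, 0], [0.013, -0.002, 0, 0]]}}

```text
time: 12.78
tool_pos: [0.4682, 0.1213, 0.0254]
ee_rot: [3.14, 0.014, -0.163]
wrist_force: [-11.8, 1.2, 1.9]
width: 0.0431
finger_force: 11.8
```

The edge is home against the barrel (12 N push). I'll let it close in stages while pressing.

Request:
{"method": "arm_command", "body": {"targets": [[0.004, -0.001, 0, 0], [0.008, -0.001, 0, 0], [0.008, -0.001, 0, 0], [0.008, -0.001, 0, 0]], "claw": 0.49}}

```text
time: 13.12
tool_pos: [0.4726, 0.1205, 0.0254]
ee_rot: [3.139, 0.013, -0.163]
wrist_force: [-11.6, -0.0, 1.6]
width: 0.0483
finger_force: 9.9
```

Request:
{"method": "arm_command", "body": {"targets": [[0.004, -0.001, 0, 0], [0.008, -0.001, 0, 0], [0.008, -0.001, 0, 0], [0.008, -0.001, 0, 0]], "claw": 0.455}}

```text
time: 13.45
tool_pos: [0.4794, 0.1198, 0.0261]
ee_rot: [3.14, 0.007, -0.164]
wrist_force: [-5.6, -0.3, -1.1]
width: 0.0515
finger_force: 5.8
```

```bash
python3 look.py e
```

```text
[0.4794 0.1198 0.0261] [-5.59 -0.26 -1.06] [ 0.09  1.15 -0.03] 0.0515 5.8 13.45
black [([58, 41, 8, 39, 259], [261.3, 119.7]), ([49, 89, 49, 57, 1720], [272.3, 176.7])]
orange [(90, [231, 260]), (105, [220, 257]), (120, [220, 257]), (135, [220, 256]), (150, [220, 263]), (165, [220, 300]), (180, [220, 299]), (195, [217, 299]), (210, [214, 301]), (225, [211, 302]), (240, [227, 304]), (255, [224, 305])]
blue 0
```

```bash
python3 -c "
from loc import *
print((loc((272.3,176.7))*1000).round(1))"
```

```text
[  0.  -84.3  79. ]
```

Request:
{"method": "arm_command", "body": {"targets": [[0, 0, 0, 0], [0, 0, 0, 0], [0, 0, 0, 0], [0, 0, 0, 0], [0, 0, 0, 0], [0, 0, 0, 0], [0, 0, 0, 0], [0, 0, 0, 0]], "claw": 0}}

```text
time: 14.27
tool_pos: [0.4826, 0.12, 0.0272]
ee_rot: [3.142, -0.0, -0.163]
wrist_force: [0.7, 0.2, 0.0]
width: 0.0935
finger_force: 0.0
```

```bash
python3 look.py f
```

```text
[0.4826 0.12   0.0272] [0.67 0.16 0.  ] [ 0.14  0.07 -0.07] 0.0935 0.0 14.2667
black [([61, 48, 7, 38, 249], [263.8, 126.0]), ([52, 95, 48, 57, 1665], [274.7, 182.5])]
orange [(105, [222, 263]), (120, [222, 259]), (135, [222, 259]), (150, [222, 258]), (165, [222, 302]), (180, [222, 301]), (195, [221, 301]), (210, [218, 303]), (225, [215, 305]), (240, [226, 307]), (255, [229, 308])]
blue 0
```

Run:
```python
from loc import *
print((loc((274.7,182.5))*1000).round(1))
w=cv2.imread('pics/fw.png')[60:300,160:360];a=cv2.imread('pics/fside.png')[135:205,200:285];b=cv2.imread('pics/fscene.png')[150:225,190:280]
cv2.imwrite('pics/last.png',np.hstack([cv2.resize(w,(420,504),interpolation=2),np.vstack([cv2.resize(i,(340,252),interpolation=2) for i in(a,b)])]))
```

```text
[  0.  -84.4  80. ]
```

View pics/last.png

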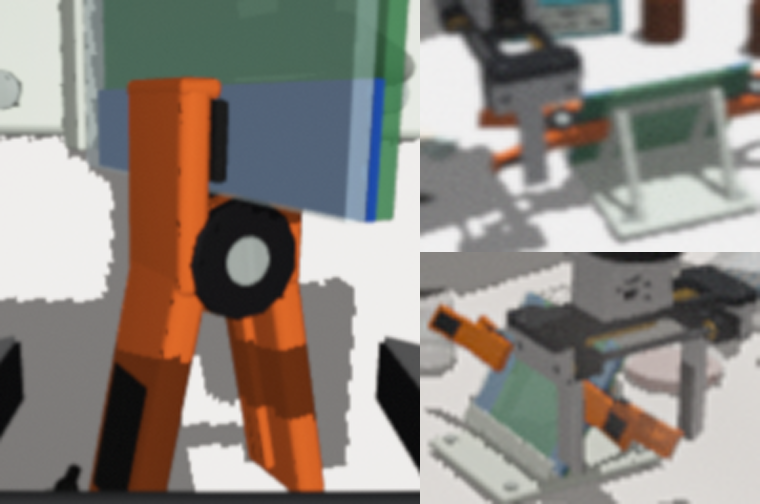

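The last view shows the clip clamped on the free edge, in line with the glass. The barrel sits against the edge at about (240,200), the front plate is still seated, and the fingers are free. The pivot is about 84 mm out on y (14 mm outside the edge) and 65 mm up, which is within limits. Withdrawing straight up.

Request:
{"method": "arm_command", "body": {"targets": [[0, 0, 0.03, 0], [0, 0, 0.08, 0], [0, 0, 0.15, 0], [0, 0, 0.22, 0], [0, 0, 0.28, 0], [0, 0, 0.32, 0], [0, 0, 0.32, 0], [0, 0, 0.32, 0]]}}

```text
time: 15.08
tool_pos: [0.4833, 0.1201, 0.1882]
ee_rot: [-3.141, -0.003, -0.163]
wrist_force: [-0.1, 0.0, -0.1]
width: 0.094
finger_force: 0.0
```

```bash
python3 look.py g
python3 - <<'E'
from loc import *
im=cv2.imread('pics/gw.png');g=im.max(2);mo=orange(im);ys,xs=np.where(mo);
m=(g<45).astype('uint8');k,l,s,c=cv2.connectedComponentsWithStats(m)
pr=proj(cam('wrist',robot.get_obs()),plate2world([0,-.083,.080]))[0];print('expected',pr)
for i in range(1,k):
    if s[i,4]>60 and np.linalg.norm(c[i]-pr)<40: print(s[i],c[i],(loc(c[i])*1000).round(1))
E
```

```text
[0.4833 0.1201 0.1882] [-0.13  0.05 -0.05] [ 0.07  0.1  -0.03] 0.094 0.0 15.0833
black [([54, 73, 23, 28, 387], [264.9, 146.1]), ([30, 115, 12, 34, 251], [235.5, 191.4])]
orange [(105, [247, 257]), (120, [239, 257]), (135, [239, 257]), (150, [238, 277]), (165, [236, 279]), (180, [243, 281]), (195, [240, 248])]
blue 0 
expected [264.0665275  142.71680021]
[254 133  23  28 387] [264.94056848 146.11111111] [  0.  -85.8  81.6]
```

Run:
```python
from loc import *
o=dict(tool_pos=np.array([.4826,.12,.0272]),ee_rot=[3.1416,0,-.163]);W=cam('wrist',o)
def onx(px,x):
    a,v=rays(W,[px]);a=a-O;v=v[0];t=(x-a@X)/(v@X);p=a+t*v;return (np.array([x,p@d,p@Z])*1000).round(1)
for p in [(207.6,138.6),(321.9,162.4)]: print('front edge',onx(p,-.005))
for p in [(338.6,165.2)]: print('rear of spacer, top',onx(p,.001))
print('barrel grey hub centre',onx((160+248/2.1,60+261/2.1),0))
```

```text
front edge [ -5.  -70.1  10.8]
front edge [ -5.  -70.1 117.6]
rear of spacer, top [  1.  -71.2 119. ]
barrel grey hub centre [  0.  -84.6  82.9]
```

```bash
python3 -c "
from bench import robot
print(robot.close_job())"
```

```text
the job is handed in; nothing more can be done
None
```

I handed the job in with the clip closed on the free edge: by my last measurement its pivot is about 14 mm outside the edge and 66 mm up, in line with the glass. The front plate looked seated and the arm was clear; the hand-in gave no verdict.

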